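# Shim the short foot of a rocking desk riser

## Task

The low wooden riser on the desk rocks because its near right foot does not reach the mat. Slide the flat shim under that foot, then push the tapered shim in on top of the flat one, thin end first, just until it is snug under the foot and takes load, without lifting the riser off its other feet or shoving it along, and let go. Then prove it by pressing gently straight down on the riser's corner above that foot for a moment - it must not give - and leave both shims in place, the candle on the riser and the small things lying about where they are.

Things in the scene. Friction and masses are not known exactly. Their poses are not given: they have to be found in the camera images.
- stand: low riser, dark wood plate 200 x 240 x 16 mm (x, y), top 50 mm above the dark desk mat it stands on (mat 2 mm thick: top at z = 2 mm), 14 mm rail on its far edge, loose, 2.4 to 3.4 kg. Origin at mat level below its middle; x away from the robot (within 0.2 rad), y left. Four domed feet, 24 mm diameter, at x = +-80, y = +-100 mm. The near right one (-80, -100) is short; the rest touch the mat.
- corner (a point): point on the riser's top face (50 mm above the mat), right above the centre of the short near right foot. The foot's domed end hangs 13 to 17.5 mm above the mat, differently every time and not measured. The plate reaches 20 mm beyond the foot's centre on both sides. 3 to 5 N down here rocks the riser until it is shimmed. The mat ends at x = 508 mm towards the robot.
- flat_shim: flat shim: plain grey plastic plate 100 x 30 x 10 mm (x, y, z) with two thin dark lines, rubber underside, 70 g, lying flat, both ends alike; origin at the middle of its underside, x along its length. Goes in lengthwise from the robot's side, x along the riser's x; the foot must stand over its middle 80 mm, within 11 mm of its centre line.
- taper_shim: tapered shim: plain grey plastic, 103 (x) x 22 mm, 50 g, flat; origin mid-underside, thin end at x = +51.5. 2 mm thick there, 8.6 mm at x = -8.5 (1.1 mm per 10 mm) and on to the tail; square grip post 16 x 16 mm at x = -43.5, top 44 mm up. On the flat shim it gets snug with the foot at x = +42 to +2: the push then climbs in some mm to 4 to 7 N (snug). Pushed on, it lifts or shoves the riser.
- candle: candle in a glass, 76 mm diameter, 90 mm high, standing on the far left part of the riser; origin at the middle of its underside
- eraser: eraser 46 x 21 x 12 mm, bystander; origin at the middle of its underside
- clip: black binder clip 28 x 35 x 39 mm, bystander; origin at the middle of its underside
- marker: marker pen 135 mm long, 17 mm thick, bystander; origin at the middle of its underside

How it is judged:
By the outcome, as a careful person would: the job done as asked, in the order asked, and still so for the second after the job is handed in, with the robot touching nothing.
It also fails if it takes over 72 s, if anything falls off the work surface, if the arm or the gripper's body presses on something with over 40 N, if the wrist force passes 120 N, or if a joint passes its speed limit or range.

## Robot

A 7-joint arm with a two-finger parallel gripper is mounted at the origin on the work surface; the furniture and walls round the work are solid. World frame = base frame: x ahead of the robot, y to its left, z up, the work surface at z = 0. Lengths are in m, angles in rad, forces in N, time in s.
With the tool pointing down it reaches from about 0.35 to 0.9 m from the base axis. Payload 7.2 kg.
Tool frame: the origin (TCP) lies midway between the tips of the shut fingers; the grasp point (between the pads) lies ctrl.grip_point_offset behind it (ctrl.grip_point_offset is the distance from the TCP to the grasp point, in m); z points along the fingers, y is the line along which they close (so a half turn about z gives the same grasp; the last joint's range is limited). The gripper opens to 85 mm and grips with 20 to 120 N. Pads are 22 mm wide; open, the fingers measure 114 mm over their backs; the gripper's body (76 mm by 85 mm) begins 54 mm behind the grasp point. The pads swing forward as they close: fully open they stand 13 mm farther back than shut.
Start: joints at [1.109, 0.411, -0.013, 1.596, 0.006, 1.134, -0.082], TCP at [0.24, -0.577, 0.231] pointing down, gripper open.
Joint ranges: [-2.95, 2.95], [-0.29, 1.99], [-1.47, 1.44], [0.14, 2.54], [-1.03, 4.17], [0.13, 1.85], [-2.86, 2.86]. Speed limits (rad/s): [2.39, 2.39, 3.01, 3.01, 3.14, 3.14, 3.14].

## Interface

Orientations are given as a 3x3 rotation matrix whose columns are the frame's x, y, z axes.
In Python, from rig import ctrl gives the robot as it stands. The module is installed in compiled form; this text tells all that it offers.
- The arm moves only by the tool drive_tool, never from a script. Its argument "series" is a list of rows, each an object of numbers: "claw": the finger opening in m, from 0 to 0.0854; "dx", "dy", "dz": the shift along the tool's x, y, z in m; "spin": the turn about the tool's z in degrees. In form: [{"claw": .., "dx": .., "dy": .., "dz": .., "spin": ..}, ...]. A call has 1 to 12 rows; each row shifts and turns the commanded pose from where the row before left it, along the tool's axes as they then stand; what a row does not reach is not made up. A row lasts 1/12 s, in which the tool goes at most 41.7 mm and 7.16 degrees, less where a joint would pass 70% of its speed; a pose out of reach is approached as far as the arm can. A call with a gripper value outside its range is refused whole. The fingers move at their own pace and stop on an object; "squeeze" is the grip in N (left out, the last holds). Time passes only in rows, so rows that do not move let the fingers close. It gives the time, the measured TCP pose, the force, the opening and the grip force at its end, in the units of the state.
- ctrl.observe(): the state, without advancing time (a new reading comes with each control period).
- ctrl.get_image(name): name is "scene" or "top"; returns a dict with "color" (384x512x3 uint8, red, green, blue), "fx", "fy", "cx", "cy" (pixels), "world_from_camera" (4x4, takes a point from camera to world coordinates). Camera axes: x right, y up, looking along -z (the intrinsics and any distortion apply to the point x, -y, -z); pixel columns grow to the right and rows downward; lengths in m; the calibration is good to about 2 mm. A picture is of the moment at which its call begins. There is no depth.
- ctrl.sign_off(): hands the job in; it is judged then, once.
The state is a dict: "time": time; "joints": joint angles; "dq": joint speeds; "joint_torque": joint torques, N m; "tool_pos": TCP position; "orientation": TCP orientation; "wrist_force": force on the tool from outside, world axes, zero at the start; "wrist_torque": the same for the moment, N m; "width": opening from 0.0 (shut) to 1.0 (fully open); "finger_force": force on a finger pad.
Only numpy, scipy, OpenCV 4.12 (cv2) and the standard library are available. Lean on these libraries where they do the work, as an engineer would, in place of code of your own. Each camera call takes 0.05 s, during which the arm holds its last target. There are 200 camera calls.

## Working session

There is one attempt and no reset: what is moved stays moved. The work goes in short steps, Python scripts to look and compute and a tool call to move; the robot and the scene stay as the last step left them, time stands still between calls to the robot, and variables do not carry over. Pictures are saved under pics/ and viewed, at most 10 in all, crops included, and the job is handed in when it is done.

Besides the shell and the picture viewer there is one more tool, called after "Call:" as name(argument=value, ...) on one line, values as JSON. drive_tool: Moves the arm, as the interface text tells. Its arguments: {"type":"object","properties":{"series":{"type":"array"},"squeeze":{"type":"number"}},"required":["series"]}

```bash
mkdir -p pics; cat > h.py <<'E'
import numpy as np, cv2
from rig import ctrl
def snap(n,f):
    d=ctrl.get_image(n); cv2.imwrite('pics/'+f+'.png',d['color'][:,:,::-1]); np.save('pics/'+f+'.npy',d,allow_pickle=True); return d
def load(f): return np.load('pics/'+f+'.npy',allow_pickle=True).item()
def ray(d,u,v,z):
    T=d['world_from_camera']; r=T[:3,:3]@np.array([(u-d['cx'])/d['fx'],-(v-d['cy'])/d['fy'],-1]); o=T[:3,3]
    return o+r*(z-o[2])/r[2]
def proj(d,p):
    T=d['world_from_camera']; c=T[:3,:3].T@(np.array(p)-T[:3,3]); return d['cx']+d['fx']*c[0]/-c[2], d['cy']-d['fy']*c[1]/-c[2]
E
python3 - <<'E'
from h import *
for n in('scene','top'):
    d=snap(n,n+'0'); print(n,d.keys(),d['fx'],d['world_from_camera'].round(3).tolist())
a=cv2.imread('pics/top0.png')
print(ctrl.grip_point_offset, {k:np.round(v,3).tolist() for k,v in ctrl.observe().items()})
E
```

```text
scene dict_keys(['color', 'fx', 'fy', 'cx', 'cy', 'world_from_camera']) 430.14229423737095 [[-0.632, 0.476, -0.612, 0.028], [-0.775, -0.372, 0.511, 0.389], [0.016, 0.797, 0.604, 0.652], [0.0, 0.0, 0.0, 1.0]]
top dict_keys(['color', 'fx', 'fy', 'cx', 'cy', 'world_from_camera']) 439.9777159922146 [[-0.027, 0.996, -0.081, 0.505], [-0.999, -0.03, -0.031, -0.099], [-0.033, 0.08, 0.996, 0.971], [0.0, 0.0, 0.0, 1.0]]
0.0187 {'time': 0.1, 'joints': [1.109, 0.412, -0.013, 1.597, 0.006, 1.134, -0.082], 'dq': [0.001, -0.001, -0.001, -0.002, -0.002, 0.0, -0.001], 'joint_torque': [0.004, -60.182, 0.685, -30.009, 0.014, 0.006, -0.0], 'tool_pos': [0.24, -0.577, 0.231], 'orientation': [[0.923, 0.384, -0.001], [0.384, -0.923, 0.001], [-0.0, -0.001, -1.0]], 'wrist_force': [-0.437, -0.005, -0.44], 'wrist_torque': [0.017, -0.035, -0.023], 'finger_force': 0.0, 'width': 1.0}
```

View pics/top0.png

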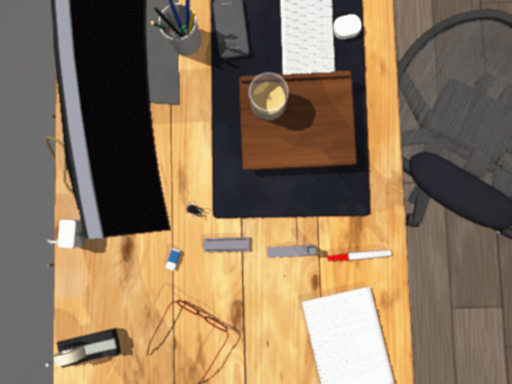

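View pics/scene0.png

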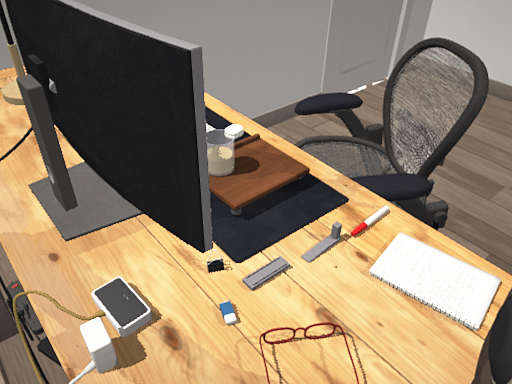

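The top view shows the riser at (240-355, 73-170), the flat shim at about (227,244), and the tapered shim at about (292,251) with its post end on the right. The marker is at (360,256), the clip at (195,210) and the eraser at (174,259). The scene view shows the same things, and the short near right foot faces the empty mat.

```bash
python3 - <<'E'
from h import *
d=load('top0'); im=d['color']; hsv=cv2.cvtColor(im,cv2.COLOR_RGB2HSV)
print(im[244,215],im[251,280],im[140,300],im[165,250], im[200,300])
i=im.astype(int)
grey=((i.max(2)-i.min(2)<40)&(i.max(2)>70)&(i.max(2)<200)).astype(np.uint8)
roi=np.zeros_like(grey); roi[232:262,198:325]=1
n,l,s,c=cv2.connectedComponentsWithStats(grey*roi)
for k in range(1,n):
    if s[k,4]>60:
        ys,xs=np.where(l==k); r=cv2.minAreaRect(np.c_[xs,ys].astype(np.float32)); b=cv2.boxPoints(r)
        z=.01 if r[0][0]<255 else .008
        P=np.array([ray(d,u,v,z) for u,v in b]); print('shim',s[k],r,P.round(4).tolist(),P.mean(0).round(4))
        e1=P[1]-P[0];e2=P[2]-P[1];print(np.linalg.norm(e1),np.linalg.norm(e2),np.degrees(np.arctan2(e1[1],e1[0])),np.degrees(np.arctan2(e2[1],e2[0])))
wood=((hsv[:,:,0]<15)&(hsv[:,:,1]>120)&(hsv[:,:,2]<150)&(hsv[:,:,2]>35)).astype(np.uint8)
roi[:]=0; roi[60:180,230:365]=1
n,l,s,c=cv2.connectedComponentsWithStats(wood*roi); k=1+s[1:,4].argmax(); print(s[k])
# bottom edge line, left and right lines
ys,xs=np.where(l==k)
bot=np.array([(u,ys[xs==u].max()) for u in range(250,350)],np.float32)
rt=np.array([(xs[ys==v].max(),v) for v in range(85,160)],np.float32)
lf=np.array([(xs[ys==v].min(),v) for v in range(85,160)],np.float32)
def ln(p,off):
    f=cv2.fitLine(p,cv2.DIST_HUBER,0,.01,.01).ravel(); return f[:2].astype(float),f[2:].astype(float)+off
def X(a,b):
    t=np.linalg.solve(np.c_[a[0],-b[0]],b[1]-a[1]); return a[1]+t[0]*a[0]
B=ln(bot,[0,.5]);R=ln(rt,[.5,0]);L=ln(lf,[-.5,0])
br=X(B,R);bl=X(B,L); print(br,bl)
pr=ray(d,*br,.052);pl=ray(d,*bl,.052);print('near right',pr,'near left',pl,np.linalg.norm(pl-pr))
y=(pl-pr)[:2]/np.linalg.norm(pl-pr); x=np.array([y[1],-y[0]]); print('yaw',np.degrees(np.arctan2(x[1],x[0])))
print('corner',pr[:2]+.02*x+.02*y,'c',(pr[:2]+pl[:2])/2+.1*x)
# near edge could be side of plate; check mat edge & monitor
print('mat edge',ray(d,300,216,.002),'monitor corner z .1/.4',ray(d,170,230,.1),ray(d,170,230,.4))
print('eraser',ray(d,174,259,.006),'marker',ray(d,328,257,.008),ray(d,392,252,.008),'clip',ray(d,194,210,.01))
E
```

```text
[156 151 157] [155 153 159] [107  64  35] [128  75  43] [31 35 42]
shim [204 237  46  15 611] ((226.5, 244.0), (14.0, 45.0), 90.0) [[0.4701, 0.0395, 0.01], [0.4676, -0.0587, 0.01], [0.4374, -0.0579, 0.01], [0.4399, 0.04, 0.01]] [ 0.4538 -0.0093  0.01  ]
0.0981815514476344 0.030143813581104077 -91.49139930491052 178.46650053025348
shim [267 245  50  12 474] ((291.5570068359375, 250.88343811035156), (10.011444091796875, 49.027099609375), 86.3086166381836) [[0.4439, -0.0966, 0.008], [0.448, -0.2025, 0.008], [0.4266, -0.2031, 0.008], [0.4224, -0.0973, 0.008]] [ 0.4353 -0.1499  0.008 ]
0.10603715124342841 0.021434241869321816 -87.78501923055899 -178.51941990034095
[ 239   70  118  100 9096]
[356.90722081 164.8705637 ] [242.17187527 169.92593902]
near right [ 0.6129328  -0.28987726  0.052     ] near left [ 0.60978524 -0.04984147  0.052     ] 0.24005642251394574
yaw 0.7512701751615469
corner [ 0.63266885 -0.26961674] c [ 0.71135042 -0.16854819]
mat edge [ 0.51003637 -0.17134765  0.002     ] monitor corner z .1/.4 [0.48899072 0.09391598 0.1       ] [0.49465574 0.02739061 0.4       ]
eraser [0.42393481 0.10673686 0.006     ] marker [ 0.42022144 -0.22790004  0.008     ] [ 0.42749107 -0.36507226  0.008     ] clip [0.52950649 0.06037826 0.01      ]
```

```bash
python3 - <<'E'
from h import *
a=cv2.imread('pics/top0.png')[150:270,160:400]
b=cv2.imread('pics/scene0.png')[180:300,190:400]
cv2.imwrite('pics/c0.png',np.vstack([cv2.resize(a,(600,300),interpolation=2),cv2.resize(b,(600,300),interpolation=2)]))
E
```

```text
(no output)
```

View pics/c0.png

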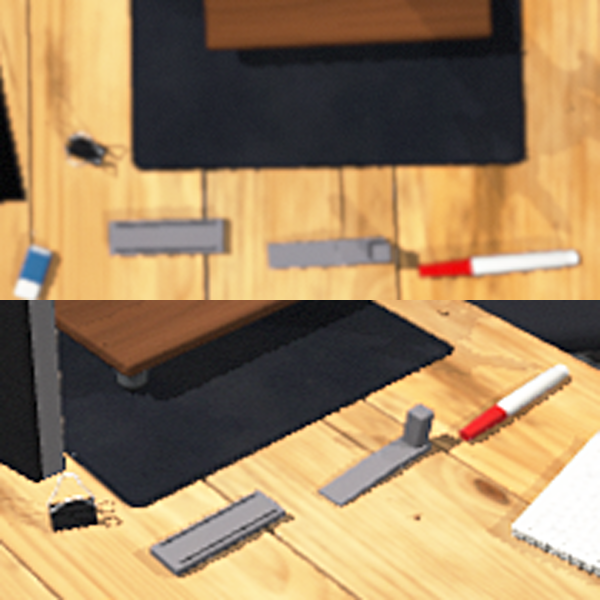

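The crop confirms it: the flat shim lies along y. The tapered one has its thin end towards +y and its post near (310,250). The monitor corner is close to the flat shim, so I'll check that clearance next.

```bash
python3 - <<'E'
from h import *
t=load('top0');s=load('scene0')
def tri(a,b):
    A=[];y=[]
    for d,p in((t,a),(s,b)):
        o=d['world_from_camera'][:3,3]; r=ray(d,*p,0)-o; r/=np.linalg.norm(r); M=np.eye(3)-np.outer(r,r); A.append(M);y.append(M@o)
    x=np.linalg.lstsq(np.vstack(A),np.hstack(y),rcond=None)[0]; return x.round(4),np.linalg.norm(np.vstack(A)@x-np.hstack(y)).round(4)
print('mon top',tri((170,230),(200,45)),'bottom',tri((170,230),(208,250)))
print('post top top-view',ray(t,310.4,250,.044),'scene',ray(s,190+418/600*210,180+108/300*120,.044))
print('flat scene centre',ray(s,190+221/600*210,180+232/300*120,.010))
print('plate corner tri', tri((356.9,164.9),(310,176)))
E
```

```text
mon top (array([0.513 , 0.0427, 0.4457]), np.float64(0.0431)) bottom (array([0.4912, 0.0961, 0.1019]), np.float64(0.0048))
post top top-view [ 0.43871231 -0.18725487  0.044     ] scene [ 0.43959183 -0.19116139  0.044     ]
flat scene centre [ 0.44784551 -0.00601829  0.01      ]
plate corner tri (array([ 0.6169, -0.2956,  0.0219]), np.float64(0.001))
```

Call:
drive_tool(series=[{"spin": -6.74, "claw": 0.05}, {"spin": -6.74}, {"spin": -6.74}, {"spin": -6.74}, {"spin": -6.74}, {"spin": -6.74}, {"spin": -6.74}, {"spin": -6.74}, {"spin": -6.74}, {"spin": -6.74}])

```text
$.series[0]: bad value
```

```bash
python3 -c "
from h import *
o=ctrl.observe();print({k:np.round(o[k],4).tolist() for k in('time','tool_pos','orientation','width','joints')})"
```

```text
{'time': 0.1, 'tool_pos': [0.2396, -0.5768, 0.2305], 'orientation': [[0.9235, 0.3837, -0.0007], [0.3837, -0.9235, 0.0013], [-0.0001, -0.0015, -1.0]], 'width': 0.9996, 'joints': [1.1088, 0.4118, -0.0127, 1.597, 0.0056, 1.1343, -0.0822]}
```

Call:
drive_tool(series=[{"claw": 0.05, "dx": 0, "dy": 0, "dz": 0, "spin": -6.74}, {"claw": 0.05, "dx": 0, "dy": 0, "dz": 0, "spin": -6.74}, {"claw": 0.05, "dx": 0, "dy": 0, "dz": 0, "spin": -6.74}, {"claw": 0.05, "dx": 0, "dy": 0, "dz": 0, "spin": -6.74}, {"claw": 0.05, "dx": 0, "dy": 0, "dz": 0, "spin": -6.74}, {"claw": 0.05, "dx": 0, "dy": 0, "dz": 0, "spin": -6.74}, {"claw": 0.05, "dx": 0, "dy": 0, "dz": 0, "spin": -6.74}, {"claw": 0.05, "dx": 0, "dy": 0, "dz": 0, "spin": -6.74}, {"claw": 0.05, "dx": 0, "dy": 0, "dz": 0, "spin": -6.74}, {"claw": 0.05, "dx": 0, "dy": 0, "dz": 0, "spin": -6.74}], squeeze=30)

```text
time: 0.93
tool_pos: [0.2396, -0.5769, 0.2308]
orientation: [[-0.005, 1.0, -0.0], [1.0, 0.005, 0.001], [0.001, -0.0, -1.0]]
wrist_force: [0.0, 1.0, -0.2]
width: 0.592
finger_force: 0.0
```

Call:
drive_tool(series=[{"claw": 0.05, "dx": 0.02, "dy": 0.014, "dz": 0, "spin": 0}, {"claw": 0.05, "dx": 0.035, "dy": 0.014, "dz": 0, "spin": 0}, {"claw": 0.05, "dx": 0.035, "dy": 0.014, "dz": 0, "spin": 0}, {"claw": 0.05, "dx": 0.035, "dy": 0.014, "dz": 0, "spin": 0}, {"claw": 0.05, "dx": 0.035, "dy": 0.014, "dz": 0, "spin": 0}, {"claw": 0.05, "dx": 0.035, "dy": 0.014, "dz": 0, "spin": 0}, {"claw": 0.05, "dx": 0.035, "dy": 0.014, "dz": 0, "spin": 0}, {"claw": 0.05, "dx": 0.035, "dy": 0.014, "dz": 0, "spin": 0}, {"claw": 0.05, "dx": 0.035, "dy": 0.014, "dz": 0, "spin": 0}, {"claw": 0.05, "dx": 0.035, "dy": 0.014, "dz": 0, "spin": 0}, {"claw": 0.05, "dx": 0.035, "dy": 0.014, "dz": 0, "spin": 0}, {"claw": 0.05, "dx": 0.035, "dy": 0.014, "dz": 0, "spin": 0}])

```text
time: 1.93
tool_pos: [0.4081, -0.1705, 0.2313]
orientation: [[0.001, 1.0, -0.0], [1.0, -0.001, -0.0], [-0.0, -0.0, -1.0]]
wrist_force: [1.4, 0.2, -0.7]
width: 0.581
finger_force: 0.0
```

Call:
drive_tool(series=[{"claw": 0.05, "dx": 0.032, "dy": 0.011, "dz": 0.01, "spin": 0}, {"claw": 0.05, "dx": 0.032, "dy": 0.011, "dz": 0.02, "spin": 0}, {"claw": 0.05, "dx": 0.032, "dy": 0.011, "dz": 0.03, "spin": 0}, {"claw": 0.05, "dx": 0.033, "dy": 0.012, "dz": 0.025, "spin": 0}, {"claw": 0.05, "dx": 0, "dy": 0, "dz": 0.03, "spin": 0}, {"claw": 0.05, "dx": 0, "dy": 0, "dz": 0.03, "spin": 0}, {"claw": 0.05, "dx": 0, "dy": 0, "dz": 0.025, "spin": 0}, {"claw": 0.05, "dx": 0, "dy": 0, "dz": 0.02, "spin": 0}, {"claw": 0.05, "dx": 0, "dy": 0, "dz": 0, "spin": 0}])

```text
time: 2.68
tool_pos: [0.4491, -0.0466, 0.0411]
orientation: [[-0.0, 1.0, -0.006], [1.0, 0.0, 0.001], [0.001, -0.006, -1.0]]
wrist_force: [-0.5, -0.2, 0.6]
width: 0.583
finger_force: 0.0
```

```bash
python3 - <<'E'
from h import *
s=snap('scene','s1');t=snap('top','t1')
a=cv2.cvtColor(s['color'],4)[180:330,180:380];b=cv2.cvtColor(t['color'],4)[180:300,180:340]
cv2.imwrite('pics/c1.png',np.hstack([cv2.resize(a,(400,300)),cv2.resize(b,(400,300))]))
E
```

```text
(no output)
```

View pics/c1.png

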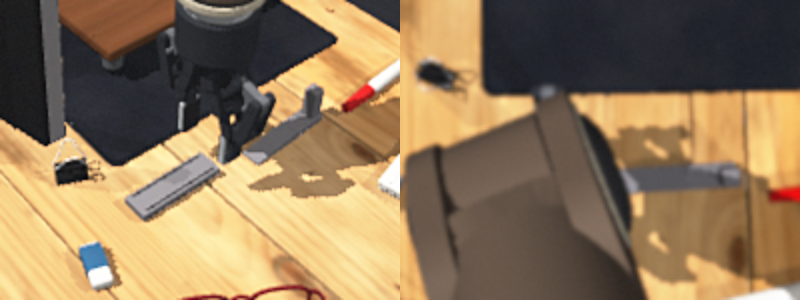

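The picture shows the open fingers straddling the right end of the flat shim, so I can go down.

Call:
drive_tool(series=[{"claw": 0.05, "dx": 0.002, "dy": 0.002, "dz": 0.01, "spin": 0}, {"claw": 0.05, "dx": 0, "dy": 0, "dz": 0.01, "spin": 0}, {"claw": 0.05, "dx": 0, "dy": 0, "dz": 0.01, "spin": 0}, {"claw": 0.05, "dx": 0, "dy": 0, "dz": 0.008, "spin": 0}, {"claw": 0.05, "dx": 0, "dy": 0, "dz": 0, "spin": 0}, {"claw": 0.05, "dx": 0, "dy": 0, "dz": 0, "spin": 0}])

```text
time: 3.28
tool_pos: [0.4534, -0.0448, 0.006]
orientation: [[0.0, 1.0, -0.001], [1.0, -0.0, 0.0], [0.0, -0.001, -1.0]]
wrist_force: [1.2, -0.0, 0.9]
width: 0.584
finger_force: 0.0
```

Call:
drive_tool(series=[{"claw": 0.02, "dx": 0, "dy": 0, "dz": 0, "spin": 0}, {"claw": 0.02, "dx": 0, "dy": 0, "dz": 0, "spin": 0}, {"claw": 0.02, "dx": 0, "dy": 0, "dz": 0, "spin": 0}, {"claw": 0.02, "dx": 0, "dy": 0, "dz": 0, "spin": 0}, {"claw": 0.02, "dx": 0, "dy": 0, "dz": 0, "spin": 0}])

```text
time: 3.7
tool_pos: [0.4541, -0.0449, 0.0069]
orientation: [[0.001, 1.0, 0.001], [1.0, -0.001, -0.0], [-0.0, 0.001, -1.0]]
wrist_force: [-1.1, 0.8, 5.7]
width: 0.328
finger_force: 29.8
```

Call:
drive_tool(series=[{"claw": 0.02, "dx": 0, "dy": 0, "dz": -0.01, "spin": 0}, {"claw": 0.02, "dx": 0, "dy": 0, "dz": -0.02, "spin": 0}, {"claw": 0.02, "dx": 0, "dy": 0, "dz": -0.03, "spin": 0}, {"claw": 0.02, "dx": 0, "dy": 0, "dz": -0.03, "spin": 0}, {"claw": 0.02, "dx": 0, "dy": 0, "dz": 0, "spin": 0}, {"claw": 0.02, "dx": 0, "dy": 0, "dz": 0, "spin": 0}])

```text
time: 4.2
tool_pos: [0.4551, -0.0453, 0.0984]
orientation: [[0.001, 1.0, 0.004], [1.0, -0.001, -0.001], [-0.001, 0.004, -1.0]]
wrist_force: [-0.7, -0.5, -0.3]
width: 0.335
finger_force: 29.8
```

Call:
drive_tool(series=[{"claw": 0.02, "dx": -0.015, "dy": 0, "dz": 0, "spin": 0}, {"claw": 0.02, "dx": -0.03, "dy": 0.002, "dz": 0, "spin": 0}, {"claw": 0.02, "dx": -0.035, "dy": 0.003, "dz": 0, "spin": 0}, {"claw": 0.02, "dx": -0.035, "dy": 0.003, "dz": 0, "spin": 0}, {"claw": 0.02, "dx": -0.035, "dy": 0.003, "dz": 0, "spin": 0}, {"claw": 0.02, "dx": -0.035, "dy": 0.002, "dz": 0, "spin": 0}, {"claw": 0.02, "dx": -0.025, "dy": 0.002, "dz": 0, "spin": 0}, {"claw": 0.02, "dx": -0.015, "dy": 0, "dz": 0, "spin": 0}])

```text
time: 4.87
tool_pos: [0.4675, -0.2736, 0.0952]
orientation: [[0.004, 1.0, -0.002], [1.0, -0.004, -0.0], [-0.0, -0.002, -1.0]]
wrist_force: [-0.1, -0.7, -1.4]
width: 0.335
finger_force: 29.8
```

Call:
drive_tool(series=[{"claw": 0.02, "dx": 0, "dy": 0, "dz": 0, "spin": 7}, {"claw": 0.02, "dx": 0, "dy": 0, "dz": 0, "spin": 7}, {"claw": 0.02, "dx": 0, "dy": 0, "dz": 0, "spin": 7}, {"claw": 0.02, "dx": 0, "dy": 0, "dz": 0, "spin": 7}, {"claw": 0.02, "dx": 0, "dy": 0, "dz": 0, "spin": 7}, {"claw": 0.02, "dx": 0, "dy": 0, "dz": 0, "spin": 7}, {"claw": 0.02, "dx": 0, "dy": 0, "dz": 0, "spin": 7}, {"claw": 0.02, "dx": 0, "dy": 0, "dz": 0, "spin": 7}, {"claw": 0.02, "dx": 0, "dy": 0, "dz": 0, "spin": 7}, {"claw": 0.02, "dx": 0, "dy": 0, "dz": 0, "spin": 7}, {"claw": 0.02, "dx": 0, "dy": 0, "dz": 0, "spin": 7}, {"claw": 0.02, "dx": 0, "dy": 0, "dz": 0, "spin": 7}])

```text
time: 5.87
tool_pos: [0.4678, -0.2696, 0.0953]
orientation: [[0.995, 0.098, -0.002], [0.098, -0.995, 0.001], [-0.002, -0.001, -1.0]]
wrist_force: [-0.1, 0.8, -0.8]
width: 0.332
finger_force: 29.8
```

Call:
drive_tool(series=[{"claw": 0.02, "dx": 0, "dy": 0, "dz": 0, "spin": 5.25}, {"claw": 0.02, "dx": 0, "dy": 0, "dz": 0.02, "spin": 0}, {"claw": 0.02, "dx": 0, "dy": 0, "dz": 0.02, "spin": 0}, {"claw": 0.02, "dx": 0, "dy": 0, "dz": 0, "spin": 0}, {"claw": 0.02, "dx": 0, "dy": 0, "dz": 0, "spin": 0}, {"claw": 0.02, "dx": 0, "dy": 0, "dz": 0, "spin": 0}])

```text
time: 6.37
tool_pos: [0.4686, -0.2699, 0.0566]
orientation: [[1.0, 0.013, -0.001], [0.013, -1.0, 0.0], [-0.001, -0.0, -1.0]]
wrist_force: [1.2, -0.2, -0.7]
width: 0.335
finger_force: 29.9
```

```bash
python3 - <<'E'
from h import *
o=ctrl.observe();print({k:np.round(o[k],4).tolist() for k in('time','tool_pos','orientation','width','joints','wrist_force')})
s=snap('scene','s2');t=snap('top','t2')
a=cv2.cvtColor(s['color'],4)[120:270,200:400];b=cv2.cvtColor(t['color'],4)[120:270,240:440]
cv2.imwrite('pics/c2.png',np.hstack([cv2.resize(a,(400,300)),cv2.resize(b,(400,300))]))
E
```

```text
{'time': 6.3667, 'tool_pos': [0.4686, -0.2699, 0.0566], 'orientation': [[0.9999, 0.0125, -0.0007], [0.0125, -0.9999, 0.0002], [-0.0007, -0.0003, -1.0]], 'width': 0.3348, 'joints': [0.5284, 0.492, -0.1228, 1.955, 0.09, 0.7004, -1.2071], 'wrist_force': [1.2083, -0.2164, -0.6655]}
```

View pics/c2.png

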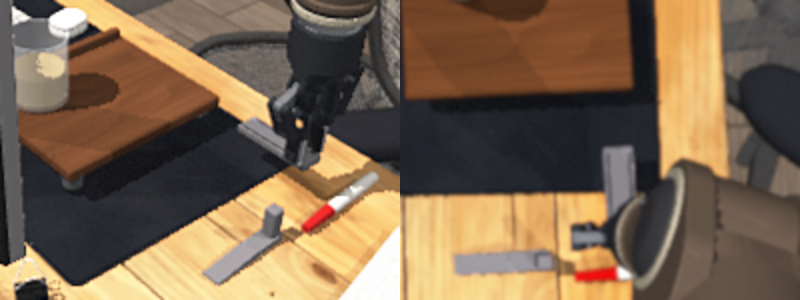

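The flat shim is held level and points at the riser, with its tip at about pixel (350,194) in the top view. I'll check the alignment.

```bash
python3 - <<'E'
from h import *
t=load('t2');i=t['color'].astype(int)
g=((i.max(2)-i.min(2)<40)&(i.max(2)>85)).astype(np.uint8); m=np.zeros_like(g); m[185:216,335:365]=1
ys,xs=np.where(g*m); 
for v in range(194,216,4):
    x=xs[ys==v]; 
    if len(x): print(v,x.min(),x.max(),ray(t,(x.min()+x.max())/2,v,.0597).round(4))
print('tip',ray(t,xs.mean(),ys.min()-.5,.0597))
E
```

```text
194 342 356 [ 0.5522 -0.2693  0.0597]
198 341 356 [ 0.544  -0.2679  0.0597]
202 341 357 [ 0.5357 -0.2686  0.0597]
206 342 357 [ 0.5275 -0.2692  0.0597]
210 342 357 [ 0.5193 -0.2689  0.0597]
214 342 356 [ 0.5111 -0.2675  0.0597]
tip [ 0.55526084 -0.26959363  0.0597    ]
```

Call:
drive_tool(series=[{"claw": 0.02, "dx": 0.01, "dy": 0, "dz": 0.01, "spin": 0}, {"claw": 0.02, "dx": 0.015, "dy": 0, "dz": 0.015, "spin": 0}, {"claw": 0.02, "dx": 0.005, "dy": 0, "dz": 0.012, "spin": 0}, {"claw": 0.02, "dx": 0, "dy": 0, "dz": 0.006, "spin": 0}, {"claw": 0.02, "dx": 0, "dy": 0, "dz": 0, "spin": 0}, {"claw": 0.02, "dx": 0, "dy": 0, "dz": 0, "spin": 0}, {"claw": 0.02, "dx": 0, "dy": 0, "dz": 0, "spin": 0}, {"claw": 0.02, "dx": 0, "dy": 0, "dz": 0, "spin": 0}])

```text
time: 7.13
tool_pos: [0.4986, -0.27, 0.0142]
orientation: [[1.0, 0.012, 0.001], [0.012, -1.0, -0.001], [0.001, 0.001, -1.0]]
wrist_force: [0.5, -0.7, -1.0]
width: 0.336
finger_force: 29.9
```

Call:
drive_tool(series=[{"claw": 0.02, "dx": 0, "dy": 0, "dz": 0.002, "spin": 0}, {"claw": 0.02, "dx": 0, "dy": 0, "dz": 0.0018, "spin": 0}, {"claw": 0.02, "dx": 0, "dy": 0, "dz": 0, "spin": 0}, {"claw": 0.02, "dx": 0, "dy": 0, "dz": 0, "spin": 0}, {"claw": 0.02, "dx": 0, "dy": 0, "dz": 0, "spin": 0}, {"claw": 0.02, "dx": 0, "dy": 0, "dz": 0, "spin": 0}])

```text
time: 7.63
tool_pos: [0.4987, -0.2696, 0.0097]
orientation: [[1.0, 0.012, -0.0], [0.012, -1.0, -0.0], [-0.0, 0.0, -1.0]]
wrist_force: [-0.7, -0.2, -0.7]
width: 0.331
finger_force: 29.9
```

Call:
drive_tool(series=[{"claw": 0.02, "dx": 0.006, "dy": 0, "dz": 0, "spin": 0}, {"claw": 0.02, "dx": 0.006, "dy": 0, "dz": 0, "spin": 0}, {"claw": 0.02, "dx": 0.006, "dy": 0, "dz": 0, "spin": 0}, {"claw": 0.02, "dx": 0.006, "dy": 0, "dz": 0, "spin": 0}, {"claw": 0.02, "dx": 0.006, "dy": 0, "dz": 0, "spin": 0}, {"claw": 0.02, "dx": 0, "dy": 0, "dz": 0, "spin": 0}])

```text
time: 8.13
tool_pos: [0.5306, -0.2688, 0.0098]
orientation: [[1.0, 0.014, 0.001], [0.014, -1.0, -0.0], [0.001, 0.0, -1.0]]
wrist_force: [1.4, 0.9, -0.7]
width: 0.335
finger_force: 29.9
```

Call:
drive_tool(series=[{"claw": 0.02, "dx": 0.006, "dy": 0, "dz": 0, "spin": 0}, {"claw": 0.02, "dx": 0.006, "dy": 0, "dz": 0, "spin": 0}, {"claw": 0.02, "dx": 0.006, "dy": 0, "dz": 0, "spin": 0}, {"claw": 0.02, "dx": 0.006, "dy": 0, "dz": 0, "spin": 0}, {"claw": 0.02, "dx": 0.006, "dy": 0, "dz": 0, "spin": 0}, {"claw": 0.02, "dx": 0.0055, "dy": 0, "dz": 0, "spin": 0}, {"claw": 0.02, "dx": 0, "dy": 0, "dz": 0, "spin": 0}, {"claw": 0.02, "dx": 0, "dy": 0, "dz": 0, "spin": 0}])

```text
time: 8.8
tool_pos: [0.5646, -0.2685, 0.0096]
orientation: [[1.0, 0.013, 0.0], [0.013, -1.0, 0.0], [0.0, -0.0, -1.0]]
wrist_force: [0.0, 0.5, -1.0]
width: 0.33
finger_force: 29.9
```

Call:
drive_tool(series=[{"claw": 0.02, "dx": 0, "dy": 0, "dz": 0.0007, "spin": 0}, {"claw": 0.032, "dx": 0, "dy": 0, "dz": 0, "spin": 0}, {"claw": 0.036, "dx": 0, "dy": 0, "dz": 0, "spin": 0}, {"claw": 0.045, "dx": 0, "dy": 0, "dz": 0, "spin": 0}, {"claw": 0.05, "dx": 0, "dy": 0, "dz": 0, "spin": 0}, {"claw": 0.05, "dx": 0, "dy": 0, "dz": 0, "spin": 0}, {"claw": 0.05, "dx": -0.005, "dy": 0, "dz": -0.01, "spin": 0}, {"claw": 0.05, "dx": -0.02, "dy": 0, "dz": -0.03, "spin": 0}, {"claw": 0.05, "dx": -0.03, "dy": 0, "dz": -0.035, "spin": 0}, {"claw": 0.05, "dx": -0.03, "dy": -0.02, "dz": -0.03, "spin": 0}, {"claw": 0.05, "dx": -0.03, "dy": -0.03, "dz": 0, "spin": 0}, {"claw": 0.05, "dx": -0.02, "dy": -0.02, "dz": 0, "spin": 0}])

```text
time: 9.8
tool_pos: [0.4331, -0.2024, 0.1094]
orientation: [[1.0, 0.011, 0.002], [0.011, -1.0, -0.001], [0.002, 0.001, -1.0]]
wrist_force: [0.1, 0.3, -0.5]
width: 0.58
finger_force: 0.0
```

Call:
drive_tool(series=[{"claw": 0.05, "dx": 0, "dy": 0, "dz": 0, "spin": -7.1}, {"claw": 0.05, "dx": 0, "dy": 0, "dz": 0, "spin": -7.1}, {"claw": 0.05, "dx": 0, "dy": 0, "dz": 0, "spin": -7.1}, {"claw": 0.05, "dx": 0, "dy": 0, "dz": 0, "spin": -7.1}, {"claw": 0.05, "dx": 0, "dy": 0, "dz": 0, "spin": -7.1}, {"claw": 0.05, "dx": 0, "dy": 0, "dz": 0, "spin": -7.1}, {"claw": 0.05, "dx": 0, "dy": 0, "dz": 0, "spin": -7.1}, {"claw": 0.05, "dx": 0, "dy": 0, "dz": 0, "spin": -7.1}, {"claw": 0.05, "dx": 0, "dy": 0, "dz": 0, "spin": -7.1}, {"claw": 0.05, "dx": 0, "dy": 0, "dz": 0, "spin": -7.1}, {"claw": 0.05, "dx": 0, "dy": 0, "dz": 0, "spin": -7.1}, {"claw": 0.05, "dx": 0, "dy": 0, "dz": 0, "spin": -7.1}])

```text
time: 10.8
tool_pos: [0.4348, -0.2034, 0.108]
orientation: [[0.065, 0.998, 0.0], [0.998, -0.065, -0.001], [-0.001, 0.0, -1.0]]
wrist_force: [-0.5, -0.3, 0.6]
width: 0.584
finger_force: 0.0
```

```bash
python3 - <<'E'
from h import *
o=ctrl.observe();print({k:np.round(o[k],4).tolist() for k in('time','tool_pos','orientation','width','wrist_force')})
s=snap('scene','s3');t=snap('top','t3')
a=cv2.cvtColor(s['color'],4)[120:270,200:400];b=cv2.cvtColor(t['color'],4)[120:270,240:440]
cv2.imwrite('pics/c3.png',np.hstack([cv2.resize(a,(400,300)),cv2.resize(b,(400,300))]))
E
```

```text
{'time': 10.8, 'tool_pos': [0.4348, -0.2034, 0.108], 'orientation': [[0.0653, 0.9979, 0.0003], [0.9979, -0.0653, -0.001], [-0.001, 0.0003, -1.0]], 'width': 0.5841, 'wrist_force': [-0.485, -0.2974, 0.5698]}
```

View pics/c3.png

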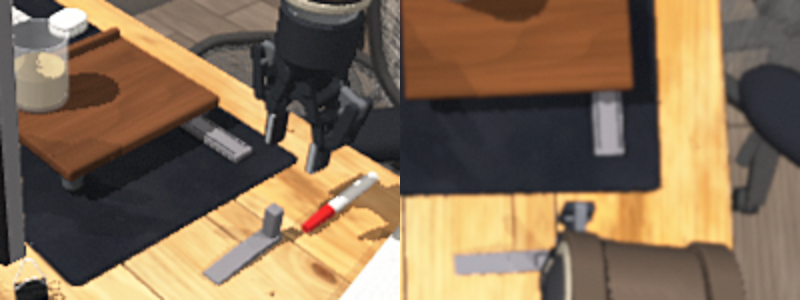

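The flat shim lies under the riser, its near end sticking out at about (348,197) in the top view. The tapered shim hasn't moved.

Call:
drive_tool(series=[{"claw": 0.05, "dx": 0, "dy": 0, "dz": 0.0, "spin": -6}, {"claw": 0.05, "dx": 0.013, "dy": 0.005, "dz": 0.02, "spin": 0}, {"claw": 0.05, "dx": 0, "dy": 0, "dz": 0.02, "spin": 0}, {"claw": 0.05, "dx": 0, "dy": 0, "dz": 0.01, "spin": 0}, {"claw": 0.05, "dx": 0, "dy": 0, "dz": 0, "spin": 0}, {"claw": 0.05, "dx": 0, "dy": 0, "dz": 0, "spin": 0}])

```text
time: 11.4
tool_pos: [0.4393, -0.1901, 0.0573]
orientation: [[-0.031, 1.0, -0.001], [1.0, 0.031, 0.0], [0.0, -0.001, -1.0]]
wrist_force: [-0.3, 0.1, 0.4]
width: 0.59
finger_force: 0.0
```

```bash
python3 - <<'E'
from h import *
t=load('t3');i=t['color'].astype(int)
g=((i.max(2)-i.min(2)<40)&(i.max(2)>85)).astype(np.uint8); m=np.zeros_like(g); m[166:205,325:360]=1
n,l,s,c=cv2.connectedComponentsWithStats(g*m);k=1+s[1:,4].argmax();ys,xs=np.where(l==k)
for v in range(ys.min(),ys.max()+1,4):
    x=xs[ys==v]; print(v,x.min(),x.max(),ray(t,(x.min()+x.max())/2,v,.012).round(4))
print('near end',ray(t,xs.mean(),ys.max()+.5,.012))
s=snap('scene','s4');a=cv2.cvtColor(s['color'],4)[150:270,240:400]
cv2.imwrite('pics/c4.png',cv2.resize(a,(480,360)))
E
```

```text
166 339 347 [ 0.6161 -0.268   0.012 ]
170 337 348 [ 0.6074 -0.2665  0.012 ]
174 336 350 [ 0.5986 -0.2672  0.012 ]
178 336 351 [ 0.5898 -0.2679  0.012 ]
182 336 351 [ 0.5811 -0.2675  0.012 ]
186 337 351 [ 0.5723 -0.2682  0.012 ]
190 337 351 [ 0.5636 -0.2678  0.012 ]
194 337 351 [ 0.5549 -0.2674  0.012 ]
near end [ 0.54736839 -0.26614127  0.012     ]
```

View pics/c4.png

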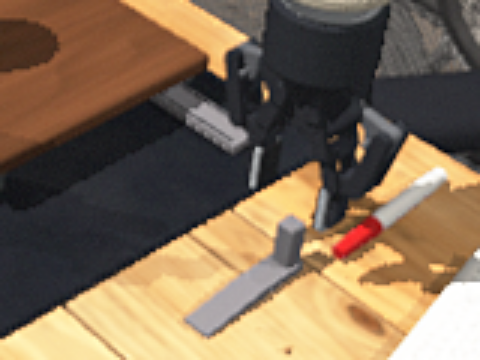

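The fingers straddle the post from above: their tips are at (255,180) and (325,215) in the crop, with the post top at (290,222) between and below them. The flat shim's centre is at about (0.599, -0.2675).

Call:
drive_tool(series=[{"claw": 0.05, "dx": 0, "dy": 0, "dz": 0.01, "spin": 0}, {"claw": 0.05, "dx": 0, "dy": 0, "dz": 0.01, "spin": 0}, {"claw": 0.05, "dx": 0, "dy": 0, "dz": 0.01, "spin": 0}, {"claw": 0.05, "dx": 0, "dy": 0, "dz": 0.008, "spin": 0}, {"claw": 0.05, "dx": 0, "dy": 0, "dz": 0, "spin": 0}, {"claw": 0.005, "dx": 0, "dy": 0, "dz": 0, "spin": 0}, {"claw": 0.005, "dx": 0, "dy": 0, "dz": 0, "spin": 0}, {"claw": 0.005, "dx": 0, "dy": 0, "dz": 0, "spin": 0}, {"claw": 0.005, "dx": 0, "dy": 0, "dz": 0, "spin": 0}, {"claw": 0.005, "dx": 0, "dy": 0, "dz": 0, "spin": 0}, {"claw": 0.005, "dx": 0, "dy": 0, "dz": 0, "spin": 0}, {"claw": 0.005, "dx": 0, "dy": 0, "dz": 0, "spin": 0}], squeeze=40)

```text
time: 12.45
tool_pos: [0.4399, -0.1901, 0.0196]
orientation: [[-0.033, 0.999, 0.001], [0.999, 0.033, -0.0], [-0.0, 0.001, -1.0]]
wrist_force: [0.3, 0.5, 3.7]
width: 0.174
finger_force: 41.0
```

Call:
drive_tool(series=[{"claw": 0.005, "dx": 0, "dy": 0, "dz": -0.01, "spin": 0}, {"claw": 0.005, "dx": 0, "dy": 0, "dz": -0.02, "spin": 0}, {"claw": 0.005, "dx": 0, "dy": 0, "dz": -0.03, "spin": 0}, {"claw": 0.005, "dx": 0, "dy": 0, "dz": -0.03, "spin": 0}, {"claw": 0.005, "dx": -0.02, "dy": 0, "dz": 0, "spin": 0}, {"claw": 0.005, "dx": -0.03, "dy": 0, "dz": 0, "spin": 0}, {"claw": 0.005, "dx": -0.025, "dy": 0, "dz": 0, "spin": 0}, {"claw": 0.005, "dx": 0, "dy": 0, "dz": 0, "spin": 5.95}])

```text
time: 13.12
tool_pos: [0.4415, -0.2706, 0.1101]
orientation: [[0.074, 0.997, 0.001], [0.997, -0.074, -0.003], [-0.003, 0.001, -1.0]]
wrist_force: [0.0, -1.3, -1.4]
width: 0.174
finger_force: 40.8
```

Call:
drive_tool(series=[{"claw": 0.005, "dx": 0, "dy": 0, "dz": 0, "spin": 7.1}, {"claw": 0.005, "dx": 0, "dy": 0, "dz": 0, "spin": 7.1}, {"claw": 0.005, "dx": 0, "dy": 0, "dz": 0, "spin": 7.1}, {"claw": 0.005, "dx": 0, "dy": 0, "dz": 0, "spin": 7.1}, {"claw": 0.005, "dx": 0, "dy": 0, "dz": 0, "spin": 7.1}, {"claw": 0.005, "dx": 0, "dy": 0, "dz": 0, "spin": 7.1}, {"claw": 0.005, "dx": 0, "dy": 0, "dz": 0, "spin": 7.1}, {"claw": 0.005, "dx": 0, "dy": 0, "dz": 0, "spin": 7.1}, {"claw": 0.005, "dx": 0, "dy": 0, "dz": 0, "spin": 7.1}, {"claw": 0.005, "dx": 0, "dy": 0, "dz": 0, "spin": 7.1}, {"claw": 0.005, "dx": 0, "dy": 0, "dz": 0, "spin": 7.1}, {"claw": 0.005, "dx": 0, "dy": 0, "dz": 0, "spin": 7.1}])

```text
time: 14.12
tool_pos: [0.4421, -0.2646, 0.1099]
orientation: [[1.0, 0.007, 0.0], [0.007, -1.0, 0.001], [0.0, -0.001, -1.0]]
wrist_force: [-0.7, 0.1, -1.2]
width: 0.177
finger_force: 40.7
```

Call:
drive_tool(series=[{"claw": 0.005, "dx": 0, "dy": 0, "dz": 0, "spin": 0}, {"claw": 0.005, "dx": 0, "dy": 0, "dz": 0, "spin": 0}])

```text
time: 14.28
tool_pos: [0.4423, -0.2646, 0.1098]
orientation: [[1.0, 0.018, 0.0], [0.018, -1.0, 0.0], [0.0, -0.0, -1.0]]
wrist_force: [-0.3, -0.1, 0.2]
width: 0.18
finger_force: 40.7
```

Call:
drive_tool(series=[{"claw": 0.005, "dx": 0.02, "dy": 0.003, "dz": 0.01, "spin": 0}, {"claw": 0.005, "dx": 0.025, "dy": 0.0012, "dz": 0.02, "spin": 0}, {"claw": 0.005, "dx": 0, "dy": 0, "dz": 0.02, "spin": 0}, {"claw": 0.005, "dx": 0, "dy": 0, "dz": 0.015, "spin": 0}, {"claw": 0.005, "dx": 0, "dy": 0, "dz": 0.007, "spin": 0}, {"claw": 0.005, "dx": 0, "dy": 0, "dz": 0, "spin": 0}, {"claw": 0.005, "dx": 0, "dy": 0, "dz": 0, "spin": 0}, {"claw": 0.005, "dx": 0, "dy": 0, "dz": 0, "spin": 0}, {"claw": 0.005, "dx": 0, "dy": 0, "dz": 0, "spin": 0}])

```text
time: 15.03
tool_pos: [0.4879, -0.269, 0.0385]
orientation: [[1.0, 0.014, 0.002], [0.014, -1.0, -0.001], [0.002, 0.001, -1.0]]
wrist_force: [-0.3, -0.3, -1.2]
width: 0.178
finger_force: 40.7
```

```bash
python3 - <<'E'
from h import *
o=ctrl.observe();print({k:np.round(o[k],4).tolist() for k in('time','tool_pos','orientation','width','wrist_force')})
s=snap('scene','s5');t=snap('top','t5')
a=cv2.cvtColor(s['color'],4)[120:240,260:420];b=cv2.cvtColor(t['color'],4)[140:260,270:430]
cv2.imwrite('pics/c5.png',np.hstack([cv2.resize(a,(400,300)),cv2.resize(b,(400,300))]))
E
```

```text
{'time': 15.0333, 'tool_pos': [0.4879, -0.269, 0.0385], 'orientation': [[0.9999, 0.0136, 0.0018], [0.0136, -0.9999, -0.0008], [0.0017, 0.0009, -1.0]], 'width': 0.1779, 'wrist_force': [-0.3018, -0.2505, -1.1723]}
```

View pics/c5.png

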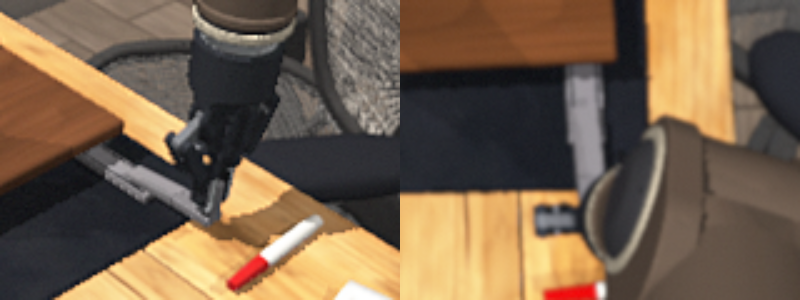

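The tapered shim is lined up over the flat one but looks a little to the right. I'll measure that.

```bash
python3 - <<'E'
from h import *
t=load('t5');i=t['color'].astype(int)
g=((i.max(2)-i.min(2)<40)&(i.max(2)>85))
for v in range(168,218,3):
    x=np.where(g[v,325:362])[0]+325
    if len(x): print(v,x.min(),x.max(),'L',ray(t,x.min()-.5,v,.012)[:2].round(4),'L27',ray(t,x.min()-.5,v,.025)[:2].round(4),'R',ray(t,x.max()+.5,v,.025)[:2].round(4))
E
```

```text
168 340 346 L [ 0.6119 -0.2602] L27 [ 0.6105 -0.258 ] R [ 0.61  -0.273]
171 337 349 L [ 0.6056 -0.2534] L27 [ 0.6042 -0.2513] R [ 0.6033 -0.2791]
174 336 350 L [ 0.5991 -0.251 ] L27 [ 0.5978 -0.2489] R [ 0.5968 -0.2809]
177 336 350 L [ 0.5925 -0.2507] L27 [ 0.5913 -0.2486] R [ 0.5903 -0.2806]
180 336 351 L [ 0.586  -0.2504] L27 [ 0.5849 -0.2484] R [ 0.5838 -0.2825]
183 337 350 L [ 0.5793 -0.2523] L27 [ 0.5783 -0.2502] R [ 0.5774 -0.28  ]
186 337 349 L [ 0.5728 -0.252 ] L27 [ 0.5719 -0.2499] R [ 0.5711 -0.2776]
189 337 349 L [ 0.5663 -0.2517] L27 [ 0.5654 -0.2497] R [ 0.5646 -0.2773]
192 337 350 L [ 0.5598 -0.2515] L27 [ 0.559  -0.2494] R [ 0.5581 -0.2792]
195 337 351 L [ 0.5532 -0.2512] L27 [ 0.5526 -0.2491] R [ 0.5517 -0.281 ]
198 339 350 L [ 0.5466 -0.2552] L27 [ 0.546  -0.2531] R [ 0.5453 -0.2786]
201 340 350 L [ 0.54   -0.2571] L27 [ 0.5396 -0.255 ] R [ 0.5389 -0.2783]
204 340 351 L [ 0.5335 -0.2568] L27 [ 0.5332 -0.2547] R [ 0.5324 -0.2801]
207 340 356 L [ 0.5271 -0.2565] L27 [ 0.5268 -0.2544] R [ 0.5257 -0.2904]
210 341 355 L [ 0.5205 -0.2584] L27 [ 0.5203 -0.2562] R [ 0.5194 -0.288 ]
213 341 353 L [ 0.514  -0.2581] L27 [ 0.5139 -0.256 ] R [ 0.5132 -0.2835]
216 341 351 L [ 0.5076 -0.2578] L27 [ 0.5076 -0.2557] R [ 0.5069 -0.279 ]
```

Call:
drive_tool(series=[{"claw": 0.005, "dx": 0.003, "dy": 0.0, "dz": 0.003, "spin": 0}, {"claw": 0.005, "dx": 0.003, "dy": 0, "dz": 0.002, "spin": 0}, {"claw": 0.005, "dx": 0, "dy": 0, "dz": 0.0005, "spin": 0}, {"claw": 0.005, "dx": 0, "dy": 0, "dz": 0, "spin": 0}, {"claw": 0.005, "dx": 0, "dy": 0, "dz": 0, "spin": 0}, {"claw": 0.005, "dx": 0, "dy": 0, "dz": 0, "spin": 0}])

```text
time: 15.63
tool_pos: [0.4932, -0.2684, 0.0317]
orientation: [[1.0, 0.013, -0.0], [0.013, -1.0, 0.0], [-0.0, -0.0, -1.0]]
wrist_force: [-1.2, -0.0, -0.3]
width: 0.179
finger_force: 40.8
```

Call:
drive_tool(series=[{"claw": 0.005, "dx": 0, "dy": 0, "dz": 0.0005, "spin": 0}, {"claw": 0.005, "dx": 0, "dy": 0, "dz": 0.0005, "spin": 0}, {"claw": 0.005, "dx": 0, "dy": 0, "dz": 0, "spin": 0}, {"claw": 0.005, "dx": 0, "dy": 0, "dz": 0, "spin": 0}, {"claw": 0.005, "dx": 0, "dy": 0, "dz": 0, "spin": 0}])

```text
time: 16.05
tool_pos: [0.4932, -0.2686, 0.0312]
orientation: [[1.0, 0.013, 0.0], [0.013, -1.0, -0.0], [0.0, 0.0, -1.0]]
wrist_force: [-2.1, 1.2, 5.7]
width: 0.176
finger_force: 41.6
```

Call:
drive_tool(series=[{"claw": 0.005, "dx": 0, "dy": 0, "dz": -0.0009, "spin": 0}, {"claw": 0.005, "dx": 0.004, "dy": 0, "dz": 0, "spin": 0}, {"claw": 0.005, "dx": 0.004, "dy": 0, "dz": 0, "spin": 0}, {"claw": 0.005, "dx": 0.004, "dy": 0, "dz": 0, "spin": 0}, {"claw": 0.005, "dx": 0.004, "dy": 0, "dz": 0, "spin": 0}, {"claw": 0.005, "dx": 0.004, "dy": 0, "dz": 0, "spin": 0}, {"claw": 0.005, "dx": 0.004, "dy": 0, "dz": 0, "spin": 0}, {"claw": 0.005, "dx": 0.004, "dy": 0, "dz": 0, "spin": 0}, {"claw": 0.005, "dx": 0, "dy": 0, "dz": 0, "spin": 0}, {"claw": 0.005, "dx": 0, "dy": 0, "dz": 0, "spin": 0}])

```text
time: 16.88
tool_pos: [0.5219, -0.2679, 0.0316]
orientation: [[1.0, 0.014, 0.001], [0.014, -1.0, 0.0], [0.001, -0.0, -1.0]]
wrist_force: [1.0, 0.5, 1.6]
width: 0.177
finger_force: 40.9
```

Call:
drive_tool(series=[{"claw": 0.005, "dx": 0.003, "dy": 0, "dz": 0, "spin": 0}, {"claw": 0.005, "dx": 0.003, "dy": 0, "dz": 0, "spin": 0}, {"claw": 0.005, "dx": 0.003, "dy": 0, "dz": 0, "spin": 0}, {"claw": 0.005, "dx": 0.003, "dy": 0, "dz": 0, "spin": 0}, {"claw": 0.005, "dx": 0, "dy": 0, "dz": 0, "spin": 0}, {"claw": 0.005, "dx": 0, "dy": 0, "dz": 0, "spin": 0}])

```text
time: 17.38
tool_pos: [0.5338, -0.2678, 0.0317]
orientation: [[1.0, 0.014, 0.001], [0.014, -1.0, -0.0], [0.001, 0.0, -1.0]]
wrist_force: [0.6, -0.6, 0.7]
width: 0.177
finger_force: 40.8
```

Call:
drive_tool(series=[{"claw": 0.005, "dx": 0.003, "dy": 0, "dz": 0, "spin": 0}, {"claw": 0.005, "dx": 0.003, "dy": 0, "dz": 0, "spin": 0}, {"claw": 0.005, "dx": 0.003, "dy": 0, "dz": 0, "spin": 0}, {"claw": 0.005, "dx": 0.002, "dy": 0, "dz": 0, "spin": 0}, {"claw": 0.005, "dx": 0, "dy": 0, "dz": 0, "spin": 0}, {"claw": 0.005, "dx": 0, "dy": 0, "dz": 0, "spin": 0}])

```text
time: 17.88
tool_pos: [0.5448, -0.2676, 0.0317]
orientation: [[1.0, 0.014, 0.001], [0.014, -1.0, -0.0], [0.001, 0.0, -1.0]]
wrist_force: [0.1, -0.2, 1.8]
width: 0.179
finger_force: 40.9
```

Call:
drive_tool(series=[{"claw": 0.005, "dx": 0, "dy": 0, "dz": 0.0004, "spin": 0}, {"claw": 0.018, "dx": 0, "dy": 0, "dz": 0, "spin": 0}, {"claw": 0.03, "dx": 0, "dy": 0, "dz": 0, "spin": 0}, {"claw": 0.04, "dx": 0, "dy": 0, "dz": 0, "spin": 0}, {"claw": 0.04, "dx": 0, "dy": 0, "dz": 0, "spin": 0}, {"claw": 0.04, "dx": 0, "dy": 0, "dz": -0.01, "spin": 0}, {"claw": 0.04, "dx": 0, "dy": 0, "dz": -0.02, "spin": 0}, {"claw": 0.04, "dx": 0, "dy": 0, "dz": -0.02, "spin": 0}, {"claw": 0.0, "dx": -0.015, "dy": 0, "dz": 0, "spin": 0}, {"claw": 0.0, "dx": -0.017, "dy": 0, "dz": 0, "spin": 0}, {"claw": 0.0, "dx": 0, "dy": 0, "dz": 0, "spin": 0}, {"claw": 0.0, "dx": 0, "dy": 0, "dz": 0, "spin": 0}])

```text
time: 18.88
tool_pos: [0.5118, -0.2686, 0.0821]
orientation: [[1.0, 0.012, 0.0], [0.012, -1.0, -0.001], [0.0, 0.001, -1.0]]
wrist_force: [1.2, -0.2, 0.6]
width: 0.003
finger_force: 0.0
```

Call:
drive_tool(series=[{"claw": 0.0, "dx": 0, "dy": 0, "dz": 0, "spin": 0}, {"claw": 0.0, "dx": 0, "dy": 0, "dz": 0.02, "spin": 0}, {"claw": 0.0, "dx": 0, "dy": 0, "dz": 0.02, "spin": 0}, {"claw": 0.0, "dx": 0, "dy": 0, "dz": 0.013, "spin": 0}, {"claw": 0.0, "dx": 0, "dy": 0, "dz": 0, "spin": 0}, {"claw": 0.0, "dx": 0, "dy": 0, "dz": 0, "spin": 0}])

```text
time: 19.38
tool_pos: [0.5125, -0.2677, 0.0278]
orientation: [[1.0, 0.014, -0.001], [0.014, -1.0, 0.001], [-0.001, -0.001, -1.0]]
wrist_force: [-0.1, 0.2, 1.3]
width: 0.001
finger_force: 0.0
```

```bash
python3 - <<'E'
from h import *
s=snap('scene','s6');t=snap('top','t6')
a=cv2.cvtColor(s['color'],4)[120:240,240:400];b=cv2.cvtColor(t['color'],4)[140:260,270:430]
cv2.imwrite('pics/c6.png',np.hstack([cv2.resize(a,(400,300)),cv2.resize(b,(400,300))]))
E
```

```text
(no output)
```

View pics/c6.png

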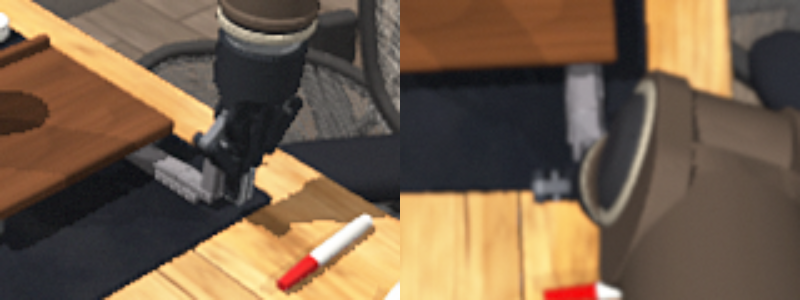

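The shut fingers stand just behind the post, and both shims point under the corner. I'll push in small steps.

Call:
drive_tool(series=[{"claw": 0.0, "dx": 0.004, "dy": 0, "dz": 0, "spin": 0}, {"claw": 0.0, "dx": 0.004, "dy": 0, "dz": 0, "spin": 0}, {"claw": 0.0, "dx": 0.004, "dy": 0, "dz": 0, "spin": 0}, {"claw": 0.0, "dx": 0.002, "dy": 0, "dz": 0, "spin": 0}, {"claw": 0.0, "dx": 0, "dy": 0, "dz": 0, "spin": 0}, {"claw": 0.0, "dx": 0, "dy": 0, "dz": 0, "spin": 0}])

```text
time: 19.98
tool_pos: [0.5265, -0.2679, 0.0283]
orientation: [[1.0, 0.014, 0.0], [0.014, -1.0, -0.0], [0.0, 0.0, -1.0]]
wrist_force: [0.6, -0.7, -0.3]
width: -0.005
finger_force: 0.0
```

Call:
drive_tool(series=[{"claw": 0.0, "dx": 0.0015, "dy": 0, "dz": 0, "spin": 0}, {"claw": 0.0, "dx": 0.0015, "dy": 0, "dz": 0, "spin": 0}, {"claw": 0.0, "dx": 0, "dy": 0, "dz": 0, "spin": 0}])

```text
time: 20.23
tool_pos: [0.5295, -0.2679, 0.0283]
orientation: [[1.0, 0.013, 0.0], [0.013, -1.0, -0.0], [0.0, 0.0, -1.0]]
wrist_force: [-0.0, 0.6, 0.5]
width: 0.002
finger_force: 0.0
```

Call:
drive_tool(series=[{"claw": 0.0, "dx": 0.0015, "dy": 0, "dz": 0, "spin": 0}, {"claw": 0.0, "dx": 0.0015, "dy": 0, "dz": 0, "spin": 0}, {"claw": 0.0, "dx": 0, "dy": 0, "dz": 0, "spin": 0}])

```text
time: 20.48
tool_pos: [0.5327, -0.2679, 0.0283]
orientation: [[1.0, 0.013, 0.0], [0.013, -1.0, -0.0], [0.0, 0.0, -1.0]]
wrist_force: [0.6, -0.9, 0.2]
width: 0.002
finger_force: 0.0
```

Call:
drive_tool(series=[{"claw": 0.0, "dx": 0.0015, "dy": 0, "dz": 0, "spin": 0}, {"claw": 0.0, "dx": 0.0015, "dy": 0, "dz": 0, "spin": 0}, {"claw": 0.0, "dx": 0, "dy": 0, "dz": 0, "spin": 0}])

```text
time: 20.73
tool_pos: [0.5357, -0.2678, 0.0283]
orientation: [[1.0, 0.014, 0.0], [0.014, -1.0, -0.0], [0.0, 0.0, -1.0]]
wrist_force: [-0.5, 0.3, -0.2]
width: 0.0
finger_force: 0.0
```

Call:
drive_tool(series=[{"claw": 0.0, "dx": 0.0015, "dy": 0, "dz": 0, "spin": 0}, {"claw": 0.0, "dx": 0.0015, "dy": 0, "dz": 0, "spin": 0}, {"claw": 0.0, "dx": 0, "dy": 0, "dz": 0, "spin": 0}])

```text
time: 20.98
tool_pos: [0.5387, -0.2678, 0.0283]
orientation: [[1.0, 0.014, 0.0], [0.014, -1.0, -0.0], [0.0, 0.0, -1.0]]
wrist_force: [-0.5, -0.2, -0.3]
width: 0.003
finger_force: 0.0
```

```bash
python3 - <<'E'
from h import *
t=snap('top','t7');i=t['color'].astype(int);s=snap('scene','s7')
a=cv2.cvtColor(s['color'],4)[140:220,270:370]
cv2.imwrite('pics/c7.png',cv2.resize(a,(600,480),interpolation=cv2.INTER_CUBIC))
E
```

```text
(no output)
```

View pics/c7.png

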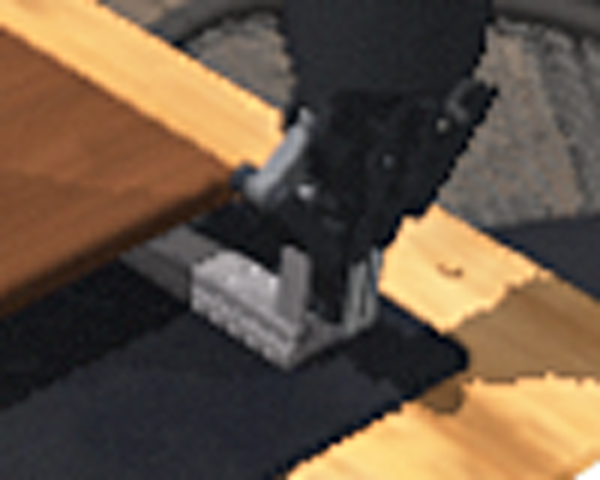

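The fingers are against the back of the post, and its tail is now level with the flat shim's near end. I'll keep pushing.

Call:
drive_tool(series=[{"claw": 0.0, "dx": 0.0015, "dy": 0, "dz": 0, "spin": 0}, {"claw": 0.0, "dx": 0.0015, "dy": 0, "dz": 0, "spin": 0}, {"claw": 0.0, "dx": 0, "dy": 0, "dz": 0, "spin": 0}])

```text
time: 21.33
tool_pos: [0.5417, -0.2677, 0.0283]
orientation: [[1.0, 0.013, 0.0], [0.013, -1.0, -0.0], [0.0, 0.0, -1.0]]
wrist_force: [-0.0, -0.5, -0.2]
width: -0.0
finger_force: 0.0
```

Call:
drive_tool(series=[{"claw": 0.0, "dx": 0.0015, "dy": 0, "dz": 0, "spin": 0}, {"claw": 0.0, "dx": 0.0015, "dy": 0, "dz": 0, "spin": 0}, {"claw": 0.0, "dx": 0, "dy": 0, "dz": 0, "spin": 0}])

```text
time: 21.58
tool_pos: [0.5447, -0.2677, 0.0283]
orientation: [[1.0, 0.013, 0.0], [0.013, -1.0, -0.0], [0.0, 0.0, -1.0]]
wrist_force: [-1.3, 0.2, 0.5]
width: -0.001
finger_force: 0.0
```

Call:
drive_tool(series=[{"claw": 0.0, "dx": 0.001, "dy": 0, "dz": 0, "spin": 0}, {"claw": 0.0, "dx": 0.001, "dy": 0, "dz": 0, "spin": 0}, {"claw": 0.0, "dx": 0, "dy": 0, "dz": 0, "spin": 0}])

```text
time: 21.83
tool_pos: [0.5465, -0.2677, 0.0283]
orientation: [[1.0, 0.013, 0.0], [0.013, -1.0, -0.0], [0.0, 0.0, -1.0]]
wrist_force: [0.9, -0.4, -0.0]
width: 0.004
finger_force: 0.0
```

Call:
drive_tool(series=[{"claw": 0.0, "dx": 0.0015, "dy": 0, "dz": 0, "spin": 0}, {"claw": 0.0, "dx": 0.0015, "dy": 0, "dz": 0, "spin": 0}, {"claw": 0.0, "dx": 0, "dy": 0, "dz": 0, "spin": 0}])

```text
time: 22.08
tool_pos: [0.5497, -0.2676, 0.0283]
orientation: [[1.0, 0.014, 0.0], [0.014, -1.0, -0.0], [0.0, 0.0, -1.0]]
wrist_force: [-0.9, 0.0, -0.6]
width: -0.003
finger_force: 0.0
```

Call:
drive_tool(series=[{"claw": 0.0, "dx": 0.001, "dy": 0, "dz": 0, "spin": 0}, {"claw": 0.0, "dx": 0.001, "dy": 0, "dz": 0, "spin": 0}, {"claw": 0.0, "dx": 0, "dy": 0, "dz": 0, "spin": 0}])

```text
time: 22.33
tool_pos: [0.5515, -0.2676, 0.0283]
orientation: [[1.0, 0.013, 0.0], [0.013, -1.0, 0.0], [0.0, 0.0, -1.0]]
wrist_force: [0.0, 0.1, 0.2]
width: -0.003
finger_force: 0.0
```

Call:
drive_tool(series=[{"claw": 0.0, "dx": 0.001, "dy": 0, "dz": 0, "spin": 0}, {"claw": 0.0, "dx": 0.001, "dy": 0, "dz": 0, "spin": 0}, {"claw": 0.0, "dx": 0, "dy": 0, "dz": 0, "spin": 0}])

```text
time: 22.58
tool_pos: [0.5535, -0.2676, 0.0283]
orientation: [[1.0, 0.013, 0.0], [0.013, -1.0, -0.0], [0.0, 0.0, -1.0]]
wrist_force: [-0.8, -0.3, 0.1]
width: 0.004
finger_force: 0.0
```

Call:
drive_tool(series=[{"claw": 0.0, "dx": 0.001, "dy": 0, "dz": 0, "spin": 0}, {"claw": 0.0, "dx": 0.001, "dy": 0, "dz": 0, "spin": 0}, {"claw": 0.0, "dx": 0, "dy": 0, "dz": 0, "spin": 0}])

```text
time: 22.83
tool_pos: [0.5556, -0.2676, 0.0283]
orientation: [[1.0, 0.013, 0.0], [0.013, -1.0, -0.0], [0.0, 0.0, -1.0]]
wrist_force: [-0.2, -0.4, -0.7]
width: -0.005
finger_force: 0.0
```

Call:
drive_tool(series=[{"claw": 0.0, "dx": 0.001, "dy": 0, "dz": 0, "spin": 0}, {"claw": 0.0, "dx": 0.001, "dy": 0, "dz": 0, "spin": 0}, {"claw": 0.0, "dx": 0, "dy": 0, "dz": 0, "spin": 0}])

```text
time: 23.08
tool_pos: [0.5575, -0.2676, 0.0283]
orientation: [[1.0, 0.013, 0.0], [0.013, -1.0, -0.0], [0.0, 0.0, -1.0]]
wrist_force: [-0.4, -0.8, 0.2]
width: 0.003
finger_force: 0.0
```

Call:
drive_tool(series=[{"claw": 0.0, "dx": 0.001, "dy": 0, "dz": 0, "spin": 0}, {"claw": 0.0, "dx": 0.001, "dy": 0, "dz": 0, "spin": 0}, {"claw": 0.0, "dx": 0, "dy": 0, "dz": 0, "spin": 0}])

```text
time: 23.33
tool_pos: [0.5596, -0.2675, 0.0283]
orientation: [[1.0, 0.013, 0.0], [0.013, -1.0, -0.0], [0.0, 0.0, -1.0]]
wrist_force: [-1.0, 0.1, -0.2]
width: -0.003
finger_force: 0.0
```

```bash
python3 - <<'E'
from h import *
s=snap('scene','s8'); o=load('s7')
d=np.abs(s['color'].astype(int)-o['color']).sum(2)
# corner of riser movement between s7 and now: phase-correlate riser texture patch
g=lambda q:cv2.cvtColor(q['color'],7).astype(np.float32)
for nm,(r0,r1,c0,c1) in {'riser':(130,200,205,300),'post':(170,205,300,340)}.items():
    print(nm,cv2.phaseCorrelate(g(o)[r0:r1,c0:c1],g(s)[r0:r1,c0:c1],cv2.createHanningWindow((c1-c0,r1-r0),5)))
print(ctrl.observe()['wrist_force'],ctrl.observe()['wrist_torque'])
E
```

```text
riser ((0.02578261955014227, 0.029662839703107124), 0.9439662224440662)
post ((-6.94193817736965, -4.365596141311993), 0.386335645781623)
[-0.31041253 -0.64678149 -0.17553809] [0.00871668 0.03706041 0.05043216]
```

Call:
drive_tool(series=[{"claw": 0.0, "dx": 0.001, "dy": 0, "dz": 0, "spin": 0}, {"claw": 0.0, "dx": 0.001, "dy": 0, "dz": 0, "spin": 0}, {"claw": 0.0, "dx": 0, "dy": 0, "dz": 0, "spin": 0}])

```text
time: 23.63
tool_pos: [0.5616, -0.2675, 0.0283]
orientation: [[1.0, 0.013, 0.0], [0.013, -1.0, -0.0], [0.0, 0.0, -1.0]]
wrist_force: [0.6, -0.2, -0.2]
width: 0.003
finger_force: 0.0
```

Call:
drive_tool(series=[{"claw": 0.0, "dx": 0.001, "dy": 0, "dz": 0, "spin": 0}, {"claw": 0.0, "dx": 0.001, "dy": 0, "dz": 0, "spin": 0}, {"claw": 0.0, "dx": 0, "dy": 0, "dz": 0, "spin": 0}])

```text
time: 23.88
tool_pos: [0.5636, -0.2675, 0.0283]
orientation: [[1.0, 0.013, 0.0], [0.013, -1.0, -0.0], [0.0, 0.0, -1.0]]
wrist_force: [-0.3, 1.0, -0.2]
width: -0.001
finger_force: 0.0
```

Call:
drive_tool(series=[{"claw": 0.0, "dx": 0.001, "dy": 0, "dz": 0, "spin": 0}, {"claw": 0.0, "dx": 0.001, "dy": 0, "dz": 0, "spin": 0}, {"claw": 0.0, "dx": 0, "dy": 0, "dz": 0, "spin": 0}])

```text
time: 24.13
tool_pos: [0.5653, -0.2675, 0.0282]
orientation: [[1.0, 0.013, -0.0], [0.013, -1.0, 0.0], [-0.0, -0.0, -1.0]]
wrist_force: [-0.7, 0.6, 1.0]
width: -0.001
finger_force: 0.3
```

```bash
python3 - <<'E'
from h import *
s=snap('scene','s9'); o=load('s7')
g=lambda q:cv2.cvtColor(q['color'],7).astype(np.float32)
for nm,(r0,r1,c0,c1) in {'riser':(130,200,205,300),'post':(165,205,295,340),'flat':(180,204,300,322)}.items():
    print(nm,cv2.phaseCorrelate(g(o)[r0:r1,c0:c1],g(s)[r0:r1,c0:c1],cv2.createHanningWindow((c1-c0,r1-r0),5)))
# post edges: gray columns at post rows; predict post top left-front corner for tool+.011+.008
print('s7 post px', 270+292/6,140+280/6,'pred at z.035 from tool .5387', proj(s,(.5387+.019,-.268,.035)))
print('s9 pred',proj(s,(.5656+.019,-.268,.035)))
for v in range(172,200,3): print(v,s['color'][v,300:336].max(1).tolist())
E
```

```text
riser ((-0.030927730677660747, -0.025111796794035968), 0.9726795338232208)
post ((-7.985736338886063, -4.632710977333584), 0.38467260042826334)
flat ((0.24763914278011612, -1.0014307537784823), 0.51573555999332)
s7 post px 318.6666666666667 186.66666666666666 pred at z.035 from tool .5387 (np.float64(320.3631020850946), np.float64(186.96225025013499))
s9 pred (np.float64(312.31228022804527), np.float64(181.74108713908018))
172 [129, 111, 81, 65, 51, 34, 26, 22, 23, 32, 35, 38, 36, 35, 37, 45, 62, 57, 42, 26, 34, 35, 38, 38, 28, 35, 30, 24, 225, 255, 255, 255, 252, 248, 248, 251]
175 [60, 58, 50, 50, 42, 26, 27, 29, 25, 46, 28, 22, 32, 35, 38, 38, 37, 35, 29, 26, 36, 42, 38, 20, 23, 23, 102, 247, 255, 249, 247, 245, 246, 247, 247, 246]
178 [88, 88, 83, 70, 44, 28, 25, 21, 45, 104, 111, 117, 117, 63, 31, 31, 35, 32, 29, 34, 38, 62, 68, 86, 98, 205, 255, 251, 247, 247, 248, 248, 248, 248, 247, 246]
181 [81, 86, 87, 94, 93, 88, 141, 152, 122, 107, 108, 110, 111, 57, 20, 25, 29, 29, 28, 50, 89, 125, 72, 101, 88, 255, 255, 250, 249, 249, 248, 247, 247, 248, 249, 248]
184 [53, 107, 142, 155
[... 249 characters left out ...]
, 76, 91, 88, 54, 49, 47, 47, 48, 42, 44, 116, 206, 255, 255, 255]
190 [24, 33, 136, 128, 131, 143, 117, 115, 103, 108, 137, 118, 68, 60, 75, 62, 82, 93, 80, 84, 78, 41, 22, 22, 29, 29, 25, 30, 37, 37, 37, 38, 38, 25, 19, 28]
193 [36, 39, 37, 31, 34, 93, 105, 103, 121, 111, 155, 123, 64, 135, 175, 176, 173, 175, 160, 108, 86, 82, 79, 85, 91, 63, 36, 29, 32, 33, 30, 32, 26, 30, 30, 29]
196 [39, 41, 38, 40, 39, 39, 41, 38, 28, 55, 73, 135, 121, 131, 147, 147, 101, 129, 166, 173, 181, 155, 112, 88, 85, 67, 38, 26, 26, 30, 31, 29, 32, 32, 29, 33]
199 [46, 49, 45, 49, 45, 46, 43, 46, 47, 46, 39, 40, 31, 32, 94, 109, 107, 123, 90, 80, 65, 41, 20, 35, 50, 52, 52, 48, 45, 32, 30, 31, 32, 33, 34, 33]
```

Call:
drive_tool(series=[{"claw": 0.0, "dx": 0.001, "dy": 0, "dz": 0, "spin": 0}, {"claw": 0.0, "dx": 0, "dy": 0, "dz": 0, "spin": 0}])

```text
time: 24.35
tool_pos: [0.5661, -0.2675, 0.0282]
orientation: [[1.0, 0.013, -0.0], [0.013, -1.0, 0.0], [-0.0, -0.0, -1.0]]
wrist_force: [-1.4, -0.1, 0.5]
width: -0.001
finger_force: 0.9
```

Call:
drive_tool(series=[{"claw": 0.0, "dx": 0.001, "dy": 0, "dz": 0, "spin": 0}, {"claw": 0.0, "dx": 0, "dy": 0, "dz": 0, "spin": 0}])

```text
time: 24.52
tool_pos: [0.567, -0.2675, 0.0282]
orientation: [[1.0, 0.013, -0.001], [0.013, -1.0, 0.0], [-0.001, -0.0, -1.0]]
wrist_force: [-2.7, -0.8, 1.8]
width: 0.001
finger_force: 1.4
```

Call:
drive_tool(series=[{"claw": 0.0, "dx": 0.001, "dy": 0, "dz": 0, "spin": 0}, {"claw": 0.0, "dx": 0, "dy": 0, "dz": 0, "spin": 0}])

```text
time: 24.68
tool_pos: [0.568, -0.2675, 0.0282]
orientation: [[1.0, 0.013, -0.001], [0.013, -1.0, -0.0], [-0.001, 0.0, -1.0]]
wrist_force: [-4.1, -0.2, 2.5]
width: 0.002
finger_force: 1.9
```

Call:
drive_tool(series=[{"claw": 0.0, "dx": 0.001, "dy": 0, "dz": 0, "spin": 0}, {"claw": 0.0, "dx": 0, "dy": 0, "dz": 0, "spin": 0}, {"claw": 0.0, "dx": 0, "dy": 0, "dz": 0, "spin": 0}])

```text
time: 24.93
tool_pos: [0.5689, -0.2675, 0.0282]
orientation: [[1.0, 0.013, -0.001], [0.013, -1.0, -0.0], [-0.001, -0.0, -1.0]]
wrist_force: [-4.5, -0.5, 2.5]
width: -0.0
finger_force: 2.5
```

```bash
python3 - <<'E'
from h import *
s=snap('scene','s10'); o=load('s7')
print(ctrl.observe()['wrist_force'])
g=lambda q:cv2.cvtColor(q['color'],7).astype(np.float32)
for nm,(r0,r1,c0,c1) in {'riser':(130,200,205,300),'front':(150,190,240,300)}.items():
    print(nm,cv2.phaseCorrelate(g(o)[r0:r1,c0:c1],g(s)[r0:r1,c0:c1],cv2.createHanningWindow((c1-c0,r1-r0),5)))
E
```

```text
[-4.93823097  0.81060631  2.84431659]
riser ((-0.05094376871409878, -0.14393549220195467), 0.9258483949082869)
front ((0.007424239469671079, -0.1711996426602873), 0.950568577448527)
```

Snug at about 4.7 N, with the riser still in place. I'll back off and then press on the corner.

Call:
drive_tool(series=[{"claw": 0.0, "dx": -0.003, "dy": 0, "dz": 0, "spin": 0}, {"claw": 0.0, "dx": -0.007, "dy": 0, "dz": 0, "spin": 0}, {"claw": 0.0, "dx": -0.01, "dy": 0, "dz": 0, "spin": 0}, {"claw": 0.0, "dx": 0, "dy": 0, "dz": -0.03, "spin": 0}, {"claw": 0.0, "dx": 0, "dy": 0, "dz": -0.035, "spin": 0}, {"claw": 0.0, "dx": 0, "dy": 0, "dz": -0.015, "spin": 0}, {"claw": 0.0, "dx": 0.02, "dy": 0.002, "dz": 0, "spin": 0}, {"claw": 0.0, "dx": 0.03, "dy": 0, "dz": 0, "spin": 0}, {"claw": 0.0, "dx": 0.025, "dy": 0, "dz": 0, "spin": 0}, {"claw": 0.0, "dx": 0.009, "dy": 0, "dz": 0, "spin": 0}, {"claw": 0.0, "dx": 0, "dy": 0, "dz": 0, "spin": 0}, {"claw": 0.0, "dx": 0, "dy": 0, "dz": 0, "spin": 0}])

```text
time: 25.98
tool_pos: [0.6324, -0.2685, 0.1077]
orientation: [[1.0, 0.014, -0.001], [0.014, -1.0, 0.0], [-0.001, -0.0, -1.0]]
wrist_force: [-0.3, 0.5, 0.0]
width: -0.0
finger_force: 0.0
```

Call:
drive_tool(series=[{"claw": 0.0, "dx": 0, "dy": 0, "dz": 0.01, "spin": 0}, {"claw": 0.0, "dx": 0, "dy": 0, "dz": 0.015, "spin": 0}, {"claw": 0.0, "dx": 0, "dy": 0, "dz": 0.01, "spin": 0}, {"claw": 0.0, "dx": 0, "dy": 0, "dz": 0, "spin": 0}, {"claw": 0.0, "dx": 0, "dy": 0, "dz": 0, "spin": 0}, {"claw": 0.0, "dx": 0, "dy": 0, "dz": 0, "spin": 0}])

```text
time: 26.48
tool_pos: [0.6332, -0.2688, 0.0736]
orientation: [[1.0, 0.013, 0.0], [0.013, -1.0, -0.0], [0.0, 0.0, -1.0]]
wrist_force: [0.6, -0.2, 0.2]
width: -0.0
finger_force: 0.0
```

Call:
drive_tool(series=[{"claw": 0.0, "dx": 0, "dy": 0.0007, "dz": 0.004, "spin": 0}, {"claw": 0.0, "dx": 0, "dy": 0, "dz": 0.004, "spin": 0}, {"claw": 0.0, "dx": 0, "dy": 0, "dz": 0.003, "spin": 0}, {"claw": 0.0, "dx": 0, "dy": 0, "dz": 0, "spin": 0}, {"claw": 0.0, "dx": 0, "dy": 0, "dz": 0, "spin": 0}])

```text
time: 26.9
tool_pos: [0.6332, -0.2691, 0.062]
orientation: [[1.0, 0.013, -0.0], [0.013, -1.0, 0.0], [-0.0, -0.0, -1.0]]
wrist_force: [0.2, 0.2, 0.8]
width: -0.001
finger_force: 0.0
```

Call:
drive_tool(series=[{"claw": 0.0, "dx": 0, "dy": 0, "dz": 0.0015, "spin": 0}, {"claw": 0.0, "dx": 0, "dy": 0, "dz": 0.0015, "spin": 0}, {"claw": 0.0, "dx": 0, "dy": 0, "dz": 0, "spin": 0}, {"claw": 0.0, "dx": 0, "dy": 0, "dz": 0, "spin": 0}])

```text
time: 27.23
tool_pos: [0.6333, -0.2692, 0.0592]
orientation: [[1.0, 0.013, -0.0], [0.013, -1.0, 0.0], [-0.0, -0.0, -1.0]]
wrist_force: [0.0, 0.3, -0.7]
width: 0.006
finger_force: 0.0
```

Call:
drive_tool(series=[{"claw": 0.0, "dx": 0, "dy": 0, "dz": 0.001, "spin": 0}, {"claw": 0.0, "dx": 0, "dy": 0, "dz": 0.001, "spin": 0}, {"claw": 0.0, "dx": 0, "dy": 0, "dz": 0.001, "spin": 0}, {"claw": 0.0, "dx": 0, "dy": 0, "dz": 0, "spin": 0}])

```text
time: 27.57
tool_pos: [0.6332, -0.2692, 0.056]
orientation: [[1.0, 0.013, -0.0], [0.013, -1.0, 0.0], [-0.0, -0.0, -1.0]]
wrist_force: [1.0, -0.2, -1.1]
width: -0.002
finger_force: 0.0
```

Call:
drive_tool(series=[{"claw": 0.0, "dx": 0, "dy": 0, "dz": 0.001, "spin": 0}, {"claw": 0.0, "dx": 0, "dy": 0, "dz": 0.001, "spin": 0}, {"claw": 0.0, "dx": 0, "dy": 0, "dz": 0, "spin": 0}])

```text
time: 27.82
tool_pos: [0.6332, -0.2692, 0.054]
orientation: [[1.0, 0.013, -0.0], [0.013, -1.0, 0.0], [-0.0, -0.0, -1.0]]
wrist_force: [0.1, 0.4, -0.1]
width: 0.001
finger_force: 0.0
```

Call:
drive_tool(series=[{"claw": 0.0, "dx": 0, "dy": 0, "dz": 0.001, "spin": 0}, {"claw": 0.0, "dx": 0, "dy": 0, "dz": 0.0007, "spin": 0}, {"claw": 0.0, "dx": 0, "dy": 0, "dz": 0, "spin": 0}, {"claw": 0.0, "dx": 0, "dy": 0, "dz": 0, "spin": 0}])

```text
time: 28.15
tool_pos: [0.6333, -0.2693, 0.0525]
orientation: [[1.0, 0.013, -0.0], [0.013, -1.0, 0.0], [-0.0, -0.0, -1.0]]
wrist_force: [0.4, 0.9, -0.3]
width: 0.003
finger_force: 0.0
```

Call:
drive_tool(series=[{"claw": 0.0, "dx": 0, "dy": 0, "dz": 0.0005, "spin": 0}, {"claw": 0.0, "dx": 0, "dy": 0, "dz": 0.0005, "spin": 0}, {"claw": 0.0, "dx": 0, "dy": 0, "dz": 0, "spin": 0}, {"claw": 0.0, "dx": 0, "dy": 0, "dz": 0, "spin": 0}])

```text
time: 28.48
tool_pos: [0.6334, -0.2693, 0.0517]
orientation: [[1.0, 0.013, 0.0], [0.013, -1.0, -0.0], [0.0, 0.0, -1.0]]
wrist_force: [-0.4, 0.3, 2.2]
width: -0.001
finger_force: 0.8
```

Call:
drive_tool(series=[{"claw": 0.0, "dx": 0, "dy": 0, "dz": 0.0005, "spin": 0}, {"claw": 0.0, "dx": 0, "dy": 0, "dz": 0.0004, "spin": 0}, {"claw": 0.0, "dx": 0, "dy": 0, "dz": 0, "spin": 0}, {"claw": 0.0, "dx": 0, "dy": 0, "dz": 0, "spin": 0}])

```text
time: 28.82
tool_pos: [0.6334, -0.2694, 0.0516]
orientation: [[1.0, 0.013, 0.0], [0.013, -1.0, -0.0], [0.0, 0.0, -1.0]]
wrist_force: [-2.6, 1.3, 7.1]
width: -0.003
finger_force: 3.7
```

Call:
drive_tool(series=[{"claw": 0.0, "dx": -0.0002, "dy": 0, "dz": 0.0002, "spin": 0}, {"claw": 0.0, "dx": 0, "dy": 0, "dz": 0, "spin": 0}, {"claw": 0.0, "dx": 0, "dy": 0, "dz": 0, "spin": 0}, {"claw": 0.0, "dx": 0, "dy": 0, "dz": 0, "spin": 0}, {"claw": 0.0, "dx": 0, "dy": 0, "dz": 0, "spin": 0}, {"claw": 0.0, "dx": 0, "dy": 0, "dz": 0, "spin": 0}, {"claw": 0.0, "dx": 0, "dy": 0, "dz": 0, "spin": 0}, {"claw": 0.0, "dx": 0, "dy": 0, "dz": 0, "spin": 0}, {"claw": 0.0, "dx": 0, "dy": 0, "dz": 0, "spin": 0}, {"claw": 0.0, "dx": 0, "dy": 0, "dz": 0, "spin": 0}, {"claw": 0.0, "dx": 0, "dy": 0, "dz": 0, "spin": 0}])

```text
time: 29.73
tool_pos: [0.6334, -0.2693, 0.0516]
orientation: [[1.0, 0.013, 0.001], [0.013, -1.0, -0.0], [0.001, 0.0, -1.0]]
wrist_force: [-1.9, 1.7, 7.8]
width: 0.002
finger_force: 4.0
```

Call:
drive_tool(series=[{"claw": 0.0, "dx": 0, "dy": 0, "dz": -0.001, "spin": 0}, {"claw": 0.0, "dx": 0, "dy": 0, "dz": -0.005, "spin": 0}, {"claw": 0.0, "dx": 0, "dy": 0, "dz": -0.02, "spin": 0}, {"claw": 0.0, "dx": 0, "dy": 0, "dz": -0.03, "spin": 0}, {"claw": 0.0, "dx": -0.03, "dy": 0, "dz": -0.03, "spin": 0}, {"claw": 0.0, "dx": -0.04, "dy": 0.02, "dz": -0.02, "spin": 0}, {"claw": 0.0, "dx": -0.04, "dy": 0.02, "dz": 0, "spin": 0}, {"claw": 0.0, "dx": -0.04, "dy": 0.02, "dz": 0, "spin": 0}, {"claw": 0.0, "dx": -0.04, "dy": 0.02, "dz": 0, "spin": 0}, {"claw": 0.0, "dx": -0.04, "dy": 0.02, "dz": 0, "spin": 0}, {"claw": 0.0, "dx": 0, "dy": 0, "dz": 0, "spin": 0}, {"claw": 0.0, "dx": 0, "dy": 0, "dz": 0, "spin": 0}])

```text
time: 30.73
tool_pos: [0.4192, -0.3657, 0.1534]
orientation: [[1.0, 0.008, -0.0], [0.008, -1.0, -0.001], [-0.0, 0.001, -1.0]]
wrist_force: [0.3, -0.0, 0.6]
width: 0.002
finger_force: 0.0
```

```bash
python3 - <<'E'
from h import *
o=ctrl.observe();print(o['time'],o['tool_pos'],o['wrist_force'])
s=snap('scene','s11'); t=snap('top','t11')
g=lambda q:cv2.cvtColor(q['color'],7).astype(np.float32)
pc=lambda a,b,r0,r1,c0,c1:cv2.phaseCorrelate(g(a)[r0:r1,c0:c1],g(b)[r0:r1,c0:c1],cv2.createHanningWindow((c1-c0,r1-r0),5))
print('riser scene',pc(load('s7'),s,130,200,205,300),'riser top',pc(load('top0'),t,66,165,235,340),'candle',pc(load('top0'),t,66,125,240,300))
i=t['color'].astype(int); G=((i.max(2)-i.min(2)<40)&(i.max(2)>85))
for v in range(166,204,3):
    x=np.where(G[v,325:362])[0]+325
    if len(x): print(v,x.min(),x.max(),ray(t,x.min()-.5,v,.012)[:2].round(4),ray(t,x.max()+.5,v,.012)[:2].round(4))
for nm,(r0,r1,c0,c1) in {'eraser':(245,272,160,190),'clip':(198,222,180,212),'marker':(246,262,322,398)}.items(): print(nm,np.abs(g(t)-g(load('top0')))[r0:r1,c0:c1].mean())
E
```

```text
30.7333 [ 0.4191791  -0.3657282   0.15342024] [ 0.26246113 -0.0278638   0.58647539]
riser scene ((-0.0833212778849628, -0.15741748545276835), 0.994312283065584) riser top ((-0.02327873498970945, -0.21617999681488698), 0.8539795204445167) candle ((0.10070870418769218, -0.22866736247129182), 0.8252726078033448)
169 339 347 [ 0.6098 -0.2579] [ 0.6092 -0.2774]
172 337 348 [ 0.6034 -0.2533] [ 0.6026 -0.2793]
175 336 350 [ 0.5969 -0.2509] [ 0.5959 -0.2833]
178 336 350 [ 0.5903 -0.2506] [ 0.5893 -0.283 ]
181 337 350 [ 0.5837 -0.2525] [ 0.5828 -0.2827]
184 337 346 [ 0.5772 -0.2522] [ 0.5765 -0.2738]
187 337 350 [ 0.5706 -0.2519] [ 0.5697 -0.2821]
190 337 350 [ 0.5641 -0.2516] [ 0.5632 -0.2818]
193 337 351 [ 0.5576 -0.2514] [ 0.5566 -0.2837]
196 337 351 [ 0.5511 -0.2511] [ 0.5501 -0.2834]
eraser 0.63703704
clip 0.9348958
marker 3.9975328
```

```bash
python3 - <<'E'
from h import *
for f in('top0','t11'):
    i=load(f)['color'].astype(int); ys,xs=np.where((i[:,:,0]>150)&(i[:,:,1]<60)&(i[:,:,2]<60)); k=(xs>320)&(ys>240); print(f,xs[k].mean(),ys[k].mean())
print(ctrl.sign_off())
E
```

```text
top0 338.37894736842105 257.0736842105263
t11 338.5531914893617 257.1276595744681
the job is handed in; nothing more can be done
None
```

I handed the job in: both shims are in place under the near right foot, the taper pushed to about 4.7 N with the riser shifting at most about 0.4 mm, and the corner gave no more than 0.1 mm under a press of about 8 N held for about a second; the candle, eraser, clip and marker showed no real movement.

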